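# Fan three marking-out templates in a shingled row along the tray

### The arm

A 6-joint arm with a two-finger parallel gripper is mounted at the origin on a cart in front of the work surface, level with it; the furniture and walls round the work are solid. World frame = base frame: x ahead of the robot, y to its left, z up, the work surface at z = 0. Lengths are in m, angles in rad, forces in N, time in s.
With the tool pointing down it reaches from about 0.3 to 0.825 m from the base axis. Payload 5.4 kg.
Tool frame: the origin (TCP) lies midway between the tips of the shut fingers; the grasp point (between the pads) lies 19 mm behind it; z points along the fingers, y is the direction in which the jaws open and shut (so a half turn about z gives the same grasp; the last joint's range is limited). The gripper opens to 92 mm and grips with 3 to 60 N. Pads are 20 mm wide; open, the fingers measure 128 mm over their backs; the gripper's body (75 mm by 189 mm) begins 69 mm behind the grasp point.
Start: joints at [-0.21, 0.158, 1.597, -0, 1.386, -0.21], TCP at [0.575, -0, 0.215] pointing down, gripper open.
Joint ranges: [-2.91, 2.91], [-0.94, 2.29], [0.18, 2.7], [-1.29, 4.43], [0.17, 2.64], [-3, 3]. Speed limits (rad/s): [2.57, 2.57, 3.14, 3.14, 3.14, 3.14].

### API

Orientations are given as a rotation vector (axis times angle).
In Python, from rig import arm gives the robot as it stands.
- The arm moves only by the shell command python3 -m jog 'ROWS' [FORCE]. ROWS is JSON, one flat list of numbers, 7 for each row, row after row: the shift along the world's x, y, z in cm, then the turn, a rotation vector about the world's x, y, z in degrees, then the finger opening in cm, from 0 to 9.19. In form: [tx, ty, tz, rx, ry, rz, claw, tx, ty, tz, rx, ry, rz, claw, ...]. A call has 1 to 10 rows; each row shifts and turns the commanded pose from where the row before left it; what a row does not reach is not made up. A row lasts 1/10 s, in which the tool goes at most 50 mm and 8.59 degrees, less where a joint would pass 70% of its speed; a pose out of reach is approached as far as the arm can. A call with a gripper value outside its range is refused whole. The fingers move at their own pace and stop on an object; FORCE is the grip in N (left out, the last holds). Time passes only in rows, so rows that do not move let the fingers close. It gives the time, the measured TCP pose, the force and the opening at its end, in the units of the state.
- arm.get_state(): the state, without advancing time (a new reading comes with each control period).
- arm.snapshot(name): name is "scene" or "side" or "wrist"; returns a dict with "color" (480x640x3 uint8, red, green, blue), "camera_matrix" (3x3 intrinsics, pixels), "world_from_camera" (4x4, takes a point from camera to world coordinates); the wrist camera has in their place "hand_eye" (4x4, takes a point from camera to tool coordinates, whose origin is the TCP and whose axes are the flange's). Camera axes: x right, y down, z forward; pixel columns grow to the right and rows downward; lengths in m; the calibration is good to about 2 mm. A picture is of the moment at which its call begins: read the wrist's pose just before it. There is no depth.
- arm.sign_off(): hands the job in, once; it reports no verdict.
Trained networks look in a picture, given as the dict that the camera call returned (one of the last four; its "shot" number tells which), for a name from the list of things; names that differ only in an ending like _2 or _b are one class to them, and where a whole thing is asked for, a point or a joint stands for the part that bears it (a point fixed in the world has none). Each returns a list of dicts, best first, with "confidence" (0 to 1); they miss things now and then, are a little off and sometimes report something else, mostly with a low value. They report only what shows in the picture. A call takes as long as a camera call.
- arm.recognise(label, picture): "location" ([x, y, z] in m, in the coordinates of the camera as it stood for that picture, good to about 4 mm: the middle of the surface that is visible of it).
- arm.regions_of(label, picture): "mask" (480x640 bool, what is visible of it).
The state is a dict: "clock": time; "joint_pos": joint angles; "joint_velocities": joint speeds; "tau": joint torques, N m; "tcp_pos": TCP position; "ee_rot": TCP orientation; "wrist_force": force on the tool from outside, world axes, zero at the start; "wrist_torque": the same for the moment, N m; "gripper_width": finger opening in m.
Only numpy, scipy, OpenCV 4.12 (cv2) and the standard library are available. Lean on these libraries where they do the work, as an engineer would, in place of code of your own. Each camera call takes 0.05 s, during which the arm holds its last target.

### The job

Lay the three metal templates out in the dark metal tray as one straight shingled row, so that every shaped end can be seen and points to the tray's open end: first the square-ended one, flat on the floor with its shaped end just inside the open end, then the round-ended one, then the pointed one, each lapping with its shaped end over about a third of the one before and resting its tail (the end with the hole) on the tray floor. Set them down rather than dropping them, and leave the other things on the bench where they are.

Things in the scene. Friction and masses are not known exactly. Their poses are not given: they have to be found in the camera images.
- square_template: flat aluminium plate, 100 x 30 x 8 mm, 63 to 126 g; its shaped end (tip) is cut plain square, so a rectangle. The other end (tail) is square with a 14 mm hole centred 13 mm from its edge. Origin: middle of the underside; x along the plate to the tip (tip at +50 mm, tail at -50 mm), z up. Starts flat on the bench right of the tray, length within 15 degrees of world x, tip either way; grip across its width at the middle
- round_template: flat aluminium plate, 100 x 30 x 8 mm, 63 to 126 g; its shaped end (tip) a full half circle of 15 mm radius. The other end (tail) is square with a 14 mm hole centred 13 mm from its edge. Origin: middle of the underside; x along the plate to the tip (tip at +50 mm, tail at -50 mm), z up. Starts flat on the bench right of the tray, length within 15 degrees of world x, tip either way; grip across its width at the middle
- pointed_template: flat aluminium plate, 100 x 30 x 8 mm, 63 to 126 g; its shaped end (tip) a right-angled point, tapering over the last 15 mm. The other end (tail) is square with a 14 mm hole centred 13 mm from its edge. Origin: middle of the underside; x along the plate to the tip (tip at +50 mm, tail at -50 mm), z up. Starts flat on the bench right of the tray, length within 15 degrees of world x, tip either way; grip across its width at the middle
- square_template_tip (a point): middle of the outermost edge of the square template's shaped end, on the underside; axes as its body
- square_template_tail (a point): middle of the edge of the square template's tail (hole) end, on the underside; axes as its body
- round_template_tip (a point): middle of the outermost edge of the round template's shaped end, on the underside; axes as its body
- round_template_tail (a point): middle of the edge of the round template's tail (hole) end, on the underside; axes as its body
- pointed_template_tip (a point): middle of the outermost edge of the pointed template's shaped end, on the underside; axes as its body
- pointed_template_tail (a point): middle of the edge of the pointed template's tail (hole) end, on the underside; axes as its body
- tray: dark sheet-metal tray, fixed, 290 mm long, 96 wide (90 inside), pointing roughly away from the robot; floor 3 mm thick, side lips 12 mm high, a 43 mm high wall at the far end, no wall at the near (open) end. Origin: middle of the underside; x along the tray to the end wall (inner face at +142 mm, open edge at -145 mm), z up; floor top at z = 3 mm
- tray_open_edge (a point): middle of the tray's open edge, on the top of its floor; axes as the tray
- pin_dish: shallow round grey dish, 74 mm wide, 18 mm high, a bystander on the bench left of the tray; origin in the middle of its underside
- pliers: closed black-handled pliers, 42 x 159 x 11 mm, lying right of the bench vise (165 mm high, 0.1 m right of the nearest plates), a bystander; origin in the middle of its underside

How it is judged:
By the outcome, as a careful person would: the job done as asked, in the order asked, and still so for the second after the job is handed in, with the robot touching nothing.
It also fails if it takes over 70 s, if anything falls off the work surface, if the arm or the gripper's body presses on something with over 40 N, if the wrist force passes 120 N, or if a joint passes its speed limit or range.

## Working session

There is one attempt and no reset: what is moved stays moved. The work goes in short steps, Python scripts to look and compute and a shell command to move; the robot and the scene stay as the last step left them, time stands still between calls to the robot, and variables do not carry over. Pictures are saved under pics/ and viewed, and the job is handed in when it is done.

```bash
ls; mkdir -p pics
python3 - <<'E'
from rig import arm
import cv2
s=arm.get_state(); print(s['clock'],s['tcp_pos'],s['ee_rot'],s['gripper_width'])
for n in ("scene","side","wrist"):
    p=arm.snapshot(n); cv2.imwrite(f"pics/{n}0.png",p['color'][:,:,::-1])
    print(n,p['camera_matrix'].tolist(), p.get('world_from_camera',p.get('hand_eye')).round(4).tolist())
E
```

```text
pics
0.0 [5.74360977e-01 1.41730791e-04 2.13621641e-01] [-2.22025345e+00 -2.22037440e+00  1.62708236e-03] 0.0917641913745138
scene [[620.4767386426246, 0.0, 325.1943883436248], [0.0, 620.4767386426246, 241.8330361271416], [0.0, 0.0, 1.0]] [[-0.8161, -0.2851, 0.5027, -0.276], [-0.5778, 0.4205, -0.6995, 1.1888], [-0.012, -0.8613, -0.5079, 0.7728], [0.0, 0.0, 0.0, 1.0]]
side [[526.0110413450103, 0.0, 315.9825087709314], [0.0, 526.0110413450103, 245.41804774863374], [0.0, 0.0, 1.0]] [[0.937, -0.3045, 0.1715, 0.2131], [-0.3494, -0.8053, 0.479, -0.5547], [-0.0077, -0.5087, -0.8609, 1.2888], [0.0, 0.0, 0.0, 1.0]]
wrist [[339.1987849688981, 0.0, 326.933277384621], [0.0, 339.1987849688981, 234.40143149271378], [0.0, 0.0, 1.0]] [[-0.0004, -0.9599, -0.2803, 0.0798], [1.0, -0.0005, 0.0003, 0.0001], [-0.0004, -0.2803, 0.9599, -0.1702], [0.0, 0.0, 0.0, 1.0]]
```

View pics/scene0.png

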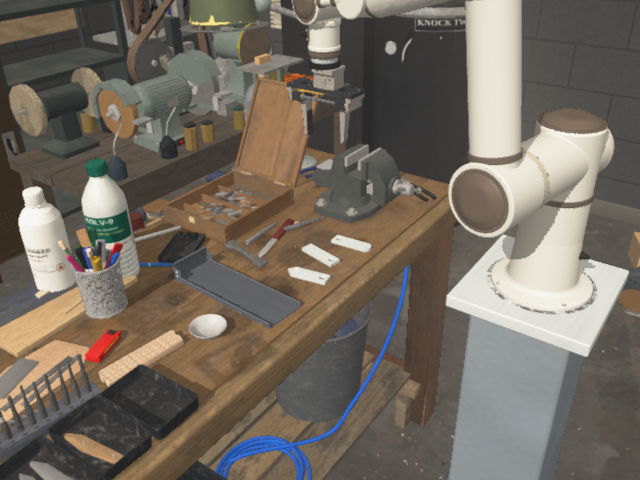

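View pics/side0.png

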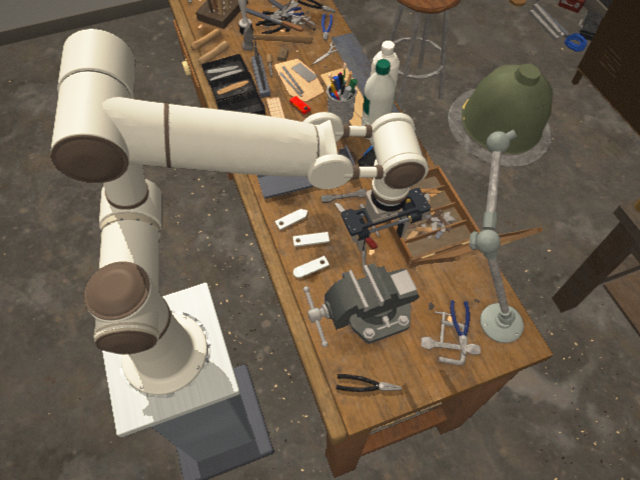

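View pics/wrist0.png

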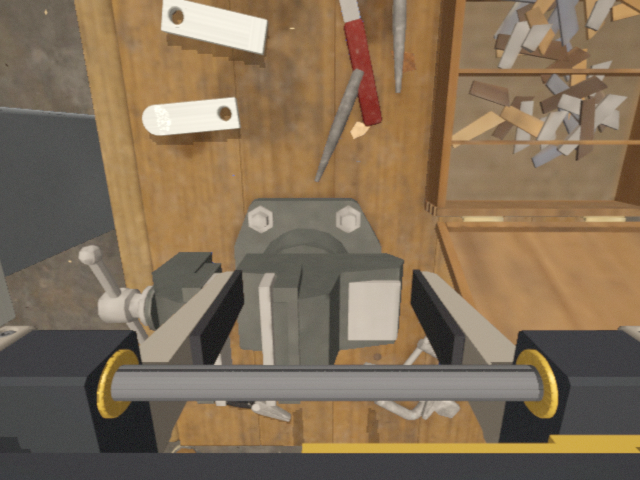

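```bash
cat > h.py <<'E'
from rig import arm
import numpy as np, cv2
from scipy.spatial.transform import Rotation as R
def wfc(p,s=None):
    if 'world_from_camera' in p: return np.array(p['world_from_camera'])
    T=np.eye(4);T[:3,:3]=R.from_rotvec(s['ee_rot']).as_matrix();T[:3,3]=s['tcp_pos']
    return T@np.array(p['hand_eye'])
def plane(p,T,uv,z):
    K=np.array(p['camera_matrix']); uv=np.atleast_2d(uv).astype(float)
    d=(np.linalg.inv(K)@np.c_[uv,np.ones(len(uv))].T)
    d=(T[:3,:3]@d).T; o=T[:3,3]
    return o+d*((z-o[2])/d[:,2])[:,None]
def snap(n):
    s=arm.get_state(); p=arm.snapshot(n); return p,wfc(p,s)
def rows(T,locs): return T[:3,:3]@locs+T[:3,3]
def tri(obs):
    # obs: list of (p,T,uv)
    A=np.zeros((3,3));b=np.zeros(3);L=[]
    for p,T,uv in obs:
        d=T[:3,:3]@np.linalg.inv(p['camera_matrix'])@np.r_[uv,1];d/=np.linalg.norm(d)
        M=np.eye(3)-np.outer(d,d);A+=M;b+=M@T[:3,3];L.append((M,T[:3,3]))
    x=np.linalg.solve(A,b); return x,[np.linalg.norm(M@(x-o)) for M,o in L]
E
python3 - <<'E'
from h import *
for n in ("scene","side"):
    p,T=snap(n); vis=p['color'].copy()
    for l in ("square_template","round_template","pointed_template","tray","pin_dish","pliers"):
        r=arm.recognise(l,p); m=arm.regions_of(l,p)
        for q in r[:2]: print(n,l,round(q['confidence'],2),rows(T,np.array(q['location'])).round(4))
        for q in m[:1]:
            c,_=cv2.findContours(q['mask'].astype(np.uint8),0,1); c=max(c,key=cv2.contourArea)
            box=cv2.boxPoints(cv2.minAreaRect(c)); cv2.drawContours(vis,[c],-1,(255,0,0),1)
            z=.008 if 'templ' in l else .003
            print('   mask',round(q['confidence'],2),q['mask'].sum(),c[:,0].mean(0).round(), plane(p,T,box,z)[:,:2].round(3).tolist())
    cv2.imwrite(f"pics/{n}_m.png",vis[:,:,::-1])
E
```

```text
scene square_template 0.94 [0.4564 0.1828 0.0058]
   mask 0.7 369 [320. 254.] [[0.508, 0.197], [0.524, 0.153], [0.41, 0.18], [0.397, 0.22]]
scene round_template 0.88 [0.4275 0.0989 0.0081]
scene round_template 0.73 [0.4275 0.273  0.0099]
   mask 0.72 354 [351. 243.] [[0.468, 0.128], [0.49, 0.082], [0.383, 0.082], [0.365, 0.126]]
scene pointed_template 0.94 [0.4295 0.2744 0.0087]
   mask 0.74 453 [308. 274.] [[0.467, 0.304], [0.492, 0.264], [0.391, 0.241], [0.369, 0.282]]
scene tray 0.84 [5.356e-01 4.056e-01 5.000e-04]
scene tray 0.17 [0.4236 0.1021 0.0038]
   mask 0.96 4477 [235. 288.] [[0.699, 0.446], [0.782, 0.3], [0.381, 0.358], [0.342, 0.478]]
scene pin_dish 0.84 [0.4852 0.5318 0.0069]
   mask 0.58 700 [208. 325.] [[0.544, 0.528], [0.49, 0.478], [0.436, 0.53], [0.487, 0.577]]
scene pliers 0.61 [ 0.4138 -0.2475  0.0085]
   mask 0.6 160 [428. 193.] [[0.434, -0.261], [0.439, -0.284], [0.375, -0.25], [0.371, -0.229]]
side square_template 0.79 [0.4632 0.1818 0.0106]
   mask 0.89 325 [309. 239.] [[0.416, 0.21], [0.512, 0.191], [0.503, 0.158], [0.409, 0.177]]
side round_template 0.9 [0.4257 0.0968 0.0109]
   mask 0.84 379 [310. 267.] [[0.377, 0.112], [0.477, 0.121], [0.477, 0.085], [0.378, 0.078]]
side pointed_template 0.67 [0.4346 0.2691 0.0086]
   mask 0.7 307 [290. 218.] [[0.385, 0.281], [0.479, 0.294], [0.479, 0.257], [0.386, 0.245]]
side tray 0.79 [0.4478 0.3989 0.0084]
side tray 0.73 [0.4252 0.0946 0.0062]
   mask 0.87 1026 [282. 184.] [[0.387, 0.462], [0.546, 0.401], [0.516, 0.32], [0.361, 0.378]]
side pin_dish 0.27 [0.4615 0.1814 0.0073]
   mask 0.45 329 [291. 218.] [[0.383, 0.282], [0.482, 0.301], [0.484, 0.265], [0.386, 0.247]]
side pliers 0.73 [ 0.4407 -0.2541  0.0065]
   mask 0.71 544 [363. 384.] [[0.371, -0.239], [0.39, -0.202], [0.529, -0.271], [0.508, -0.307]]
```

```bash
python3 -m jog '[-2,4,3,0,0,8.5,9, -2,4,3,0,0,8.5,9, -2,4,2,0,0,8.5,9, -2,2,1,0,0,8.5,9, -2,2,1,0,0,8.5,9, 0,0,0,0,0,8.5,9, 0,0,0,0,0,8.5,9, 0,0,0,0,0,8.5,9, 0,0,0,0,0,8.5,9, 0,0,0,0,0,8.5,9]'
```

```text
clock: 2.45
tcp_pos: [0.4778, 0.1543, 0.3103]
ee_rot: [0.127, 3.139, 0.0]
wrist_force: [0.4, -0.8, 0.0]
gripper_width: 0.0899
```

```bash
cat > look.py <<'E'
from h import *
import sys
def run(tag,labels,n="wrist",only=None):
    p,T=snap(n); vis=p['color'].copy(); out={}
    for l in labels:
        r=arm.recognise(l,p); m=arm.regions_of(l,p)
        for q in r[:1]: print(l,round(q['confidence'],2),rows(T,np.array(q['location'])).round(4))
        for q in m[:1]:
            c,_=cv2.findContours(q['mask'].astype(np.uint8),0,1); c=max(c,key=cv2.contourArea)
            cv2.drawContours(vis,[c],-1,(255,0,0),1)
            z=.008 if 'templ' in l else .003
            W=plane(p,T,c[:,0],z)[:,:2]; rc=cv2.minAreaRect((W*1000).astype(np.float32))
            mm=cv2.moments(c); uv=[mm['m10']/mm['m00'],mm['m01']/mm['m00']]
            print('   mask',round(q['confidence'],2),'rect',np.round(rc[0],1),np.round(rc[1],1),round(rc[2],1),'uv',np.round(uv,1))
            out[l]=(p,T,uv)
    cv2.imwrite(f"pics/{tag}.png",vis[:,:,::-1]); np.savez(f"{tag}.npz",c=p['color'],K=p['camera_matrix'],T=T)
    return out
E
python3 - <<'E'
from look import *
print(arm.get_state()['joint_pos'].round(2))
run("w1",("square_template","round_template","pointed_template","tray"))
E
```

```text
[ 0.07 -0.08  1.66  0.    1.57 -1.42]
square_template 0.91 [0.4668 0.1877 0.0082]
   mask 0.59 rect [463.2 183.2] [30.2 99.7] 77.8 uv [346.5 180.5]
round_template 0.56 [0.426  0.0976 0.0088]
   mask 0.76 rect [430.4  98.2] [100.7  33.2] 5.4 uv [282.6 162.3]
pointed_template 0.8 [0.4337 0.2667 0.0088]
   mask 0.76 rect [436.  268.6] [98.1 31.7] 9.8 uv [407.1 153.6]
tray 0.88 [0.5207 0.4127 0.0044]
   mask 0.8 rect [541.  408.7] [116.3 319.2] 90.0 uv [506.6 209.1]
```

View pics/w1.png

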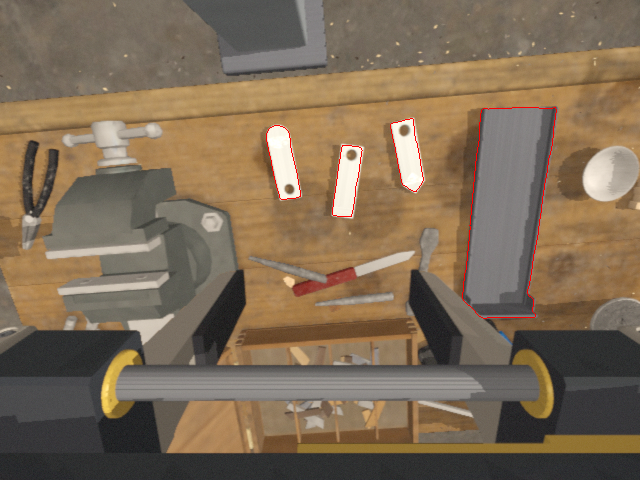

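```bash
python3 -m jog '[-1,3,-3,0,0,-4,6, -1,3,-3,0,0,-3.6,6, 0,3,-3,0,0,0,6, 0,0,0,0,0,0,6]'
python3 - <<'E'
from look import *
L=("square_template","round_template","pointed_template","tray")
o=run("w2",L)
o1=np.load("w1.npz")
p1={'camera_matrix':o1['K']}
uv1={"square_template":[346.5,180.5],"round_template":[282.6,162.3],"pointed_template":[407.1,153.6]}
for l,u in uv1.items():
    if l in o: print(l,tri([(p1,o1['T'],u),o[l]]))
print(plane(p1,o1['T'],[[172,170],[190,290]],.1)[:,:2],arm.get_state()['tcp_pos'])
E
```

```text
clock: 3.3
tcp_pos: [0.4544, 0.246, 0.2155]
ee_rot: [-0.34, -3.115, 0.003]
wrist_force: [-0.3, -0.4, -0.1]
gripper_width: 0.0608
square_template 0.65 [0.4637 0.183  0.0068]
   mask 0.72 rect [462.4 184.1] [ 32.9 100.2] 78.0 uv [276.  224.9]
round_template 0.68 [0.428  0.0983 0.0082]
   mask 0.9 rect [429.7 100.1] [99.4 33.4] 5.4 uv [197.1 214.9]
pointed_template 0.73 [0.4294 0.2697 0.0082]
   mask 0.97 rect [436.5 269.6] [98.8 30.1] 9.7 uv [342.6 185.6]
tray 0.9 [0.496  0.4144 0.0038]
   mask 0.69 rect [519.3 408.8] [102.  271.8] 86.6 uv [475.1 215.7]
square_template (array([0.46152963, 0.18367827, 0.00151213]), [np.float64(0.0006942387418286166), np.float64(0.0006942387418286594)])
round_template (array([0.42970081, 0.09734091, 0.00206499]), [np.float64(0.00020502108663837538), np.float64(0.0002050210866384282)])
pointed_template (array([0.4322066 , 0.268907  , 0.00392929]), [np.float64(0.00017371732101288673), np.float64(0.00017371732101289765)])
[[ 0.42183243 -0.01257402]
 [ 0.56704065 -0.02101627]] [0.45854712 0.2438011  0.22129715]
```

View pics/w2.png

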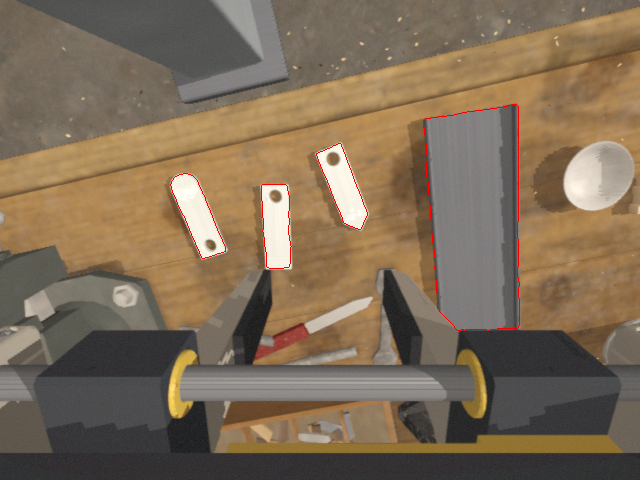

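Run:
```python
import cv2
a=cv2.imread("pics/w1.png")[90:330,440:580]; b=cv2.imread("pics/w2.png")[90:340,400:540]
import numpy as np
a=np.load("w1.npz")['c'][90:335,450:575,::-1]; b=np.load("w2.npz")['c'][90:335,410:535,::-1]
v=np.hstack([a,b]); v=cv2.resize(v,None,fx=2.4,fy=2.4,interpolation=cv2.INTER_CUBIC)
v=cv2.convertScaleAbs(v,alpha=1.5)
cv2.imwrite("pics/z1.png",v)
```

```text
(no output)
```

View pics/z1.png

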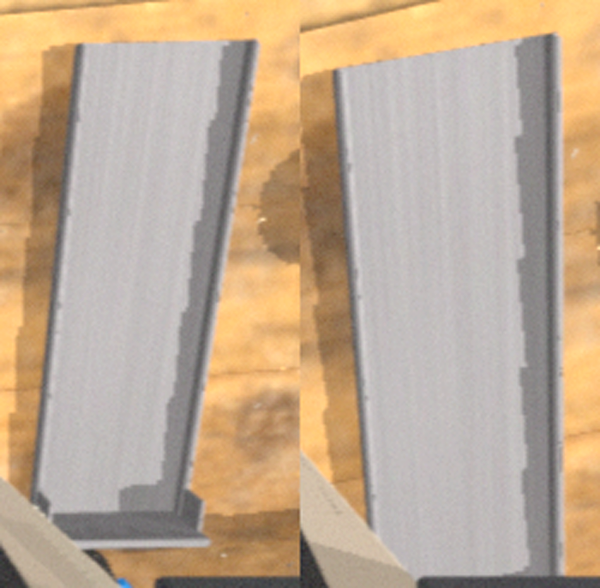

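```bash
cat > trayfit.py <<'E'
from h import *
from scipy.optimize import least_squares
def load(t):
    o=np.load(t+".npz"); return {'camera_matrix':o['K']},o['T']
P=[]
for t,L,Rr in (("w1",[(481.3,108.8),(463.8,294)],[(557.5,107.1),(546.7,177.5),(535.4,290)]),("w2",[(424.6,119.2),(440,298.3)],[(517.5,104.2),(518.8,298.3)])):
    p,T=load(t)
    for side,pts in ((-.048,L),(.048,Rr)):
        for i,u in enumerate(pts): P.append((t,plane(p,T,u,.012)[0,:2],side,i==0))
def res(q,ret=False):
    x,y,a=q; c,s=np.cos(a),np.sin(a); r=[]
    for t,w,side,end in P:
        d=w-[x,y]; l=np.array([c*d[0]+s*d[1],-s*d[0]+c*d[1]])
        r.append(l[1]-side)
        if end: r.append(l[0]+.145)
    return np.array(r)
if __name__=="__main__":
    for sel in ("w1","w2",None):
        allP=list(P)
        if sel: P[:]=[p for p in P if p[0]==sel]
        f=least_squares(res,[.53,.41,0]); print(sel,f.x[:2].round(4),np.degrees(f.x[2]).round(2),(f.fun*1000).round(1)); P[:]=allP
E
python3 trayfit.py
```

```text
w1 [0.5304 0.4078] -2.18 [-1.5 -1.1 -5.6  1.2  1.1 -0.2  6.2]
w2 [0.5297 0.4066] -3.17 [-0.1 -0.4  1.1 -0.2  0.4 -0.8]
None [0.5301 0.4074] -2.57 [-2.  -0.4 -4.4  0.6  1.1 -0.1  7.4  0.7 -1.2 -0.4  0.6  0.6 -2.4]
```

```bash
python3 -m jog '[0.2,-3,-4,0,0,0,5.5, 0.2,-3,-4,0,0,0,5.5, 0,0,-5,0,0,0,5.5, 0,0,-5,0,0,0,5.5, 0,0,-2.5,0,0,0,5.5, 0,0,-0.9,0,0,0,5.5, 0,0,0,0,0,0,5.5]'; python3 -c "
from h import *
p,T=snap('wrist'); cv2.imwrite('pics/g1.png',p['color'][:,:,::-1]); s=arm.get_state(); print(s['tcp_pos'],s['ee_rot'])"
```

```text
clock: 4.45
tcp_pos: [0.4615, 0.184, 0.006]
ee_rot: [-0.345, -3.121, 0.001]
wrist_force: [-0.3, 0.8, 0.9]
gripper_width: 0.0549
[0.46284578 0.18433987 0.00739148] [3.44756107e-01 3.12118700e+00 5.25661524e-04]
```

View pics/g1.png

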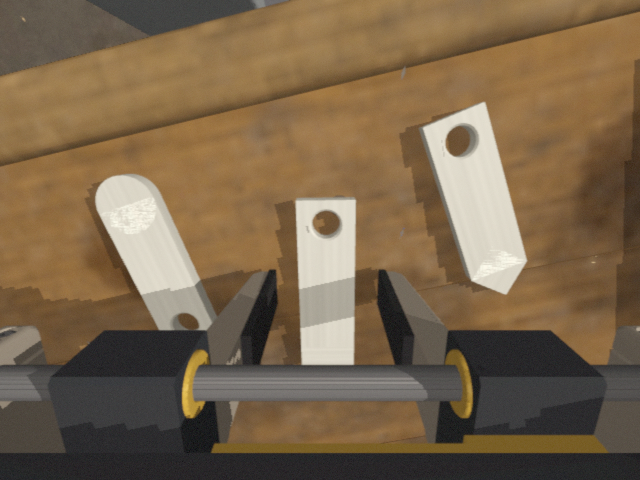

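```bash
python3 -m jog '[0,0,-0.4,0,0,0,5.5, 0,0,0,0,0,0,5.5, 0,0,0,0,0,0,2.5, 0,0,0,0,0,0,2.5, 0,0,0,0,0,0,2.5, 0,0,0,0,0,0,2.5, 0,0,0,0,0,0,2.5]' 25
```

```text
clock: 5.2
tcp_pos: [0.462, 0.1843, 0.0027]
ee_rot: [0.345, 3.122, 0.0]
wrist_force: [-0.1, -0.7, 2.8]
gripper_width: 0.0297
```

```bash
python3 -m jog '[0,0,3,0,0,0,2.5, 0,0,4,0,0,0,2.5, 0,2,4,0,0,-8.5,2.5, 0,2,3,0,0,-8.5,2.5, 0,2,2,0,0,-8.5,2.5, 0,2,1,0,0,-8.5,2.5, 0,2,1,0,0,-8.5,2.5, 0,2,0,0,0,-8.5,2.5, 0,1,0,0,0,-8.5,2.5, 0,1,0,0,0,-8.5,2.5]'; python3 -m jog '[0,1,0,0,0,-8.5,2.5, 0,1,0,0,0,-8.5,2.5, 0,1,0,0,0,-8.5,2.5, 0,1,0,0,0,-8.5,2.5, 0,1,0,0,0,-8.5,2.5, 0,1,0,0,0,-8.5,2.5, 0,1,0,0,0,-8.5,2.5, 0,1,0,0,0,-8.5,2.5, -1,0.5,0,0,0,-8.5,2.5, -1,0,0,0,0,-8.5,2.5]';python3 -m jog '[0,0,0,0,0,-8.5,2.5, 0,0,0,0,0,0,2.5, 0,0,0,0,0,0,2.5]'
python3 - <<'E'
from look import *
s=arm.get_state(); print(s['joint_pos'].round(2))
run("w3",("tray","square_template"))
s=arm.get_state();print(s['tcp_pos'],s['ee_rot'])
E
```

```text
clock: 6.2
tcp_pos: [0.4614, 0.3249, 0.1818]
ee_rot: [-2.038, -2.39, 0.001]
wrist_force: [-0.1, -0.6, -1.4]
gripper_width: 0.0294
clock: 7.2
tcp_pos: [0.4413, 0.4097, 0.1816]
ee_rot: [3.118, 0.385, -0.002]
wrist_force: [0.2, -0.8, -0.8]
gripper_width: 0.0295
clock: 7.5
tcp_pos: [0.4417, 0.4092, 0.182]
ee_rot: [3.137, 0.167, -0.001]
wrist_force: [0.0, -0.5, -1.4]
gripper_width: 0.0296
[ 0.55  0.25  1.55 -0.    1.34  2.01]
tray 0.89 [0.5453 0.4088 0.0032]
   mask 0.78 rect [514.7 408.7] [102.6 264.9] 86.9 uv [341.5 108.5]
square_template 0.54 [0.4464 0.4105 0.191 ]
   mask 0.91 rect [359.9 401.9] [199.8  63.3] 6.2 uv [326.4 278.8]
[0.44199279 0.40923212 0.18234143] [-3.13735100e+00 -1.63124776e-01 -7.44662069e-06]
```

View pics/w3.png

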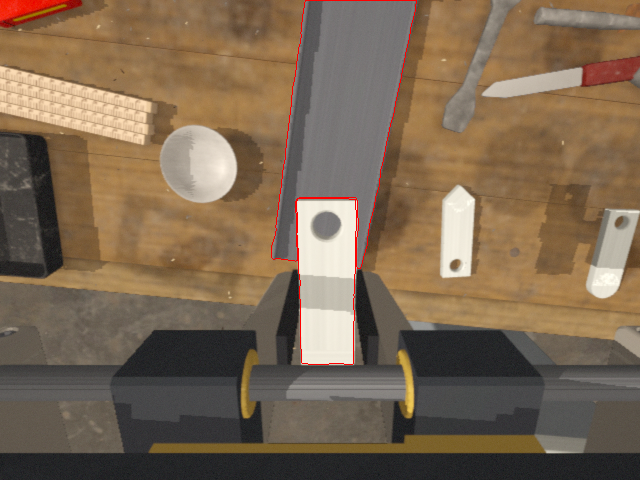

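```bash
python3 -m jog '[0,0,0,0,0,-8.3,2.5, 0,0.2,0,0,0,-0.5,2.5, 0,0,0,0,0,0,2.5]'
python3 - <<'E'
from look import *
p,T=snap("wrist"); np.savez("w4.npz",c=p['color'],K=p['camera_matrix'],T=T)
v=p['color'][0:270,220:440,::-1]
v=cv2.resize(v,None,fx=2.2,fy=2.2,interpolation=cv2.INTER_CUBIC); cv2.imwrite("pics/z2.png",cv2.convertScaleAbs(v,alpha=1.5))
s=arm.get_state();print(s['tcp_pos'],s['ee_rot'])
E
```

```text
clock: 8.05
tcp_pos: [0.4419, 0.4115, 0.1824]
ee_rot: [-3.141, 0.074, -0.0]
wrist_force: [-0.8, -0.4, -0.6]
gripper_width: 0.0297
[0.44186631 0.41143398 0.18235622] [-3.14064010e+00  7.47040998e-02 -3.80147149e-05]
```

View pics/z2.png

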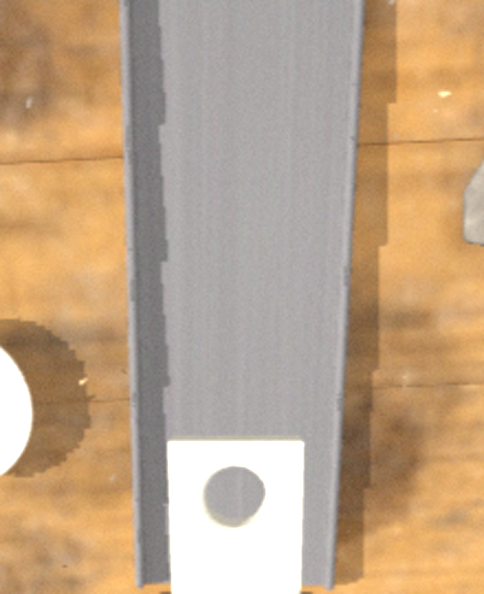

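Run:
```python
from trayfit import *
import trayfit
P4=[]
p,T=load("w4")
for side,pts in ((.048,[(136,583),(128,260),(120,0)]),(-.048,[(333,587),(349,270),(365,0)])):
    for i,(u,v) in enumerate(pts): P4.append(("w4",plane(p,T,[u/2.2+220,v/2.2],.012)[0,:2],side,i==0))
base=[q for q in P if q[0]=="w2"]
for S in (P4,base+P4):
    P[:]=S
    f=least_squares(res,[.53,.41,0]); print(f.x[:2].round(4),np.degrees(f.x[2]).round(2),(f.fun*1000).round(1))
```

```text
[0.5314 0.4064] -3.5 [ 0.   0.4 -0.1  0.5 -0.3 -0.4  0.2 -0.4]
[0.5305 0.4064] -3.36 [-0.4 -1.1  1.4 -0.5 -0.6 -0.4  0.4  1.3 -0.1  0.2  0.1  0.3  0.2 -0.7]
```

Run:
```python
from trayfit import *
p,T=load("w4")
W=plane(p,T,[[168/2.2+220,439/2.2],[305/2.2+220,439/2.2]],.1877)
print(W, W.mean(0), np.linalg.norm(W[0]-W[1]))
```

```text
[[0.49174161 0.42460834 0.1877    ]
 [0.4902878  0.39402969 0.1877    ]] [0.4910147  0.40931902 0.1877    ] 0.03061318608339136
```

```bash
python3 -m jog '[0,0,-4,0,0,-0.7,2.5, 0,0,-4,0,0,0,2.5, 0,0,-4,0,0,0,2.5, 0,0,-3,0,0,0,2.5, 0,0,-1.5,0,0,0,2.5, 0,0,-0.7,0,0,0,2.5, 0,0,0,0,0,0,2.5, 0,0,0,0,0,0,2.5]';  python3 -m jog '[0,0,-0.2,0,0,0,2.5, 0,0,0,0,0,0,2.5]'; python3 -m jog '[0,0,-0.1,0,0,0,2.5, 0,0,0,0,0,0,2.5]'
```

```text
clock: 8.9
tcp_pos: [0.4432, 0.4122, 0.0122]
ee_rot: [-3.138, 0.098, -0.004]
wrist_force: [0.7, 0.3, -1.0]
gripper_width: 0.0295
clock: 9.1
tcp_pos: [0.4425, 0.4117, 0.0094]
ee_rot: [-3.139, 0.098, -0.002]
wrist_force: [-0.8, -0.0, -0.9]
gripper_width: 0.0297
clock: 9.3
tcp_pos: [0.4419, 0.4113, 0.0076]
ee_rot: [-3.14, 0.099, -0.0]
wrist_force: [-0.3, 0.8, -1.5]
gripper_width: 0.0294
```

```bash
python3 -m jog '[0,0,-0.1,0,0,0,2.5, 0,0,0,0,0,0,2.5, 0,0,0,0,0,0,2.5]';python3 -m jog '[0,0,-0.1,0,0,0,2.5, 0,0,0,0,0,0,2.5, 0,0,0,0,0,0,2.5]'
```

```text
clock: 9.6
tcp_pos: [0.4418, 0.4113, 0.0063]
ee_rot: [3.14, -0.099, -0.0]
wrist_force: [-0.1, 0.4, -1.3]
gripper_width: 0.029
clock: 9.9
tcp_pos: [0.442, 0.4114, 0.0057]
ee_rot: [-3.14, 0.099, -0.0]
wrist_force: [-0.8, -1.8, 2.7]
gripper_width: 0.0295
```

Contact on the floor at the expected height. Release and rise.

```bash
python3 -m jog '[0,0,0,0,0,0,4, 0,0,0,0,0,0,4, 0,0,0,0,0,0,4, 0,0,0,0,0,0,4, 0,0,3,0,0,0,4, 0,0,5,0,0,0,4.5, 0,0,5,0,0,0,5, 0,0,4,0,0,0,5, 0,0,0,0,0,0,5, 0,0,0,0,0,0,5]'
python3 - <<'E'
from look import *
run("w5",("square_template","tray"))
s=arm.get_state();print(s['tcp_pos'],s['ee_rot'])
E
```

```text
clock: 10.9
tcp_pos: [0.4423, 0.4116, 0.1763]
ee_rot: [-3.139, 0.099, -0.003]
wrist_force: [-1.4, 0.8, 0.4]
gripper_width: 0.0497
square_template 0.88 [0.4437 0.4149 0.0115]
   mask 0.97 rect [441.2 412.3] [ 31.  102.1] 85.7 uv [327.  215.2]
tray 0.87 [0.5384 0.4091 0.0022]
   mask 0.68 rect [509.3 408.7] [101.4 253.7] 86.5 uv [326.6 129.3]
[0.44080939 0.41064082 0.17315502] [ 3.13793725 -0.09870176 -0.00505703]
```

View pics/w5.png

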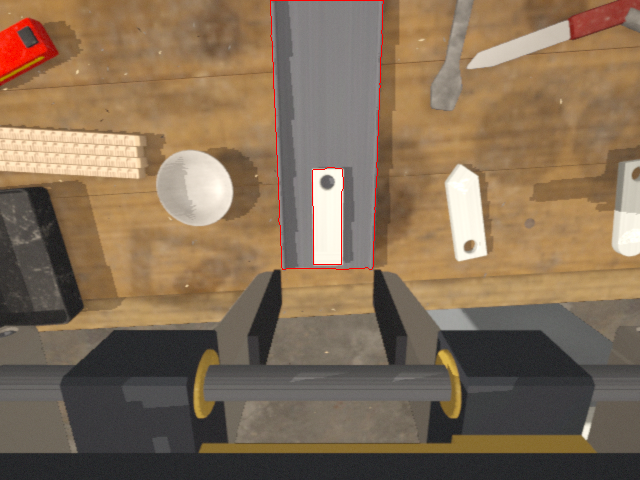

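```bash
python3 -m jog '[-0.2,-3,0,0,0,4.5,5, -0.2,-4,0,0,0,4.5,5, -0.2,-4,0,0,0,0,5, -0.2,-4,0,0,0,0,5, -0.2,-4,0,0,0,0,5, -0.2,-4,0,0,0,0,5, 0,-4,0,0,0,0,5, 0,-3,0,0,0,0,5, 0,-1.2,-3,0,0,0,5, 0,0,-4,0,0,0,5]'
python3 -m jog '[0,0,0,0,0,0,5, 0,0,0,0,0,0,5, 0,0,0,0,0,0,5]'
python3 - <<'E'
from look import *
run("w6",("round_template",))
s=arm.get_state();print(s['tcp_pos'],s['ee_rot'],s['joint_pos'].round(2))
E
```

```text
clock: 12.15
tcp_pos: [0.4317, 0.0976, 0.1059]
ee_rot: [3.137, 0.144, 0.007]
wrist_force: [0.2, 0.5, -1.4]
gripper_width: 0.0501
clock: 12.45
tcp_pos: [0.4311, 0.0996, 0.1071]
ee_rot: [3.138, 0.149, 0.004]
wrist_force: [-0.4, -0.6, -0.5]
gripper_width: 0.0499
round_template 0.75 [0.4343 0.0972 0.0088]
   mask 0.72 rect [430.1  99. ] [100.2  29.9] 4.9 uv [328.2 231.5]
[0.43112082 0.09955781 0.10702426] [3.13777359 0.14909624 0.00486889] [-0.05 -0.08  2.07  0.    1.15  1.43]
```

View pics/w6.png

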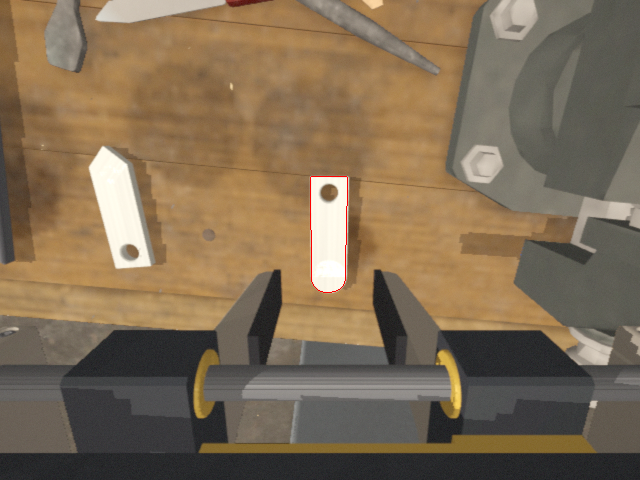

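Run:
```python
from trayfit import *
a=load("w1");b=load("w6")
print(tri([(*a,[172,169]),(*b,[517,290])]))
print(tri([(*a,[174,195]),(*b,[533,240])]))
import cv2
v=np.hstack([np.load("w1.npz")['c'][100:300,40:240,::-1],np.load("w6.npz")['c'][180:380,440:640,::-1]])
cv2.imwrite("pics/z3.png",cv2.convertScaleAbs(cv2.resize(v,None,fx=2,fy=2),alpha=1.8))
```

```text
(array([ 0.42297828, -0.02755002,  0.0691814 ]), [np.float64(0.0011324771786295014), np.float64(0.0011324771786295075)])
(array([ 0.45556074, -0.0365931 ,  0.05810338]), [np.float64(0.0009194381587583245), np.float64(0.0009194381587582861)])
```

View pics/z3.png

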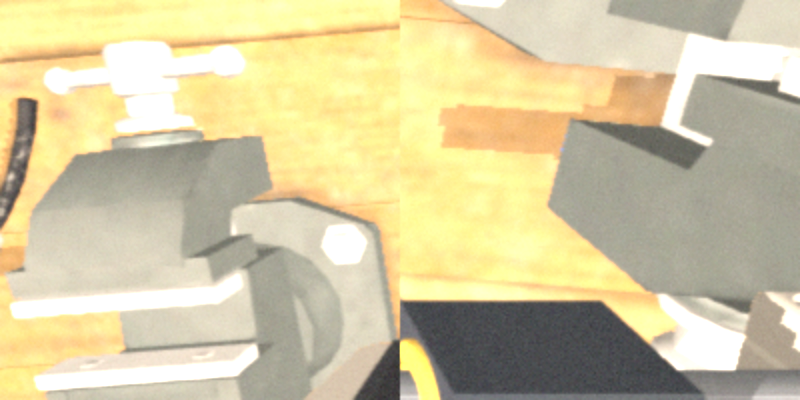

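```bash
python3 -m jog '[-0.1,0,-4,0,0,-0.4,5, 0,0,-4,0,0,0,5, 0,0,-1.5,0,0,0,5, 0,0,-0.8,0,0,0,5, 0,0,0,0,0,0,5, 0,0,0,0,0,0,5]'; python3 -m jog '[0,0,-0.1,0,0,0,5, 0,0,0,0,0,0,2.5, 0,0,0,0,0,0,2.5, 0,0,0,0,0,0,2.5, 0,0,0,0,0,0,2.5, 0,0,0,0,0,0,2.5]' 25
```

```text
clock: 13.2
tcp_pos: [0.4303, 0.0993, 0.0037]
ee_rot: [3.138, 0.137, 0.004]
wrist_force: [-0.4, 0.5, 1.0]
gripper_width: 0.0498
clock: 13.8
tcp_pos: [0.4292, 0.0992, 0.0017]
ee_rot: [3.138, 0.137, 0.001]
wrist_force: [0.1, -0.6, 4.7]
gripper_width: 0.0294
```

```bash
python3 -m jog '[0,0,3,0,0,0,2.5, 0,0,4,0,0,0,2.5, 0,1,4,0,0,0,2.5, 1,4,2,0,0,-4.2,2.5, 1,4,0,0,0,-4.2,2.5, 1,4,0,0,0,0,2.5, 1,4,0,0,0,0,2.5, 1,4,0,0,0,0,2.5, 1,4,0,0,0,0,2.5, 1,3,0,0,0,0,2.5]'; python3 -m jog '[0.8,2.8,0,0,0,0,2.5, 0,0,0,0.2,3.5,0,2.5, 0,0,0,0.2,3.4,0,2.5, 0,0,0,0,0,0,2.5, 0,0,0,0,0,0,2.5, 0,0,0,0,0,0,2.5]'
python3 - <<'E'
from look import *
run("w7",("round_template","square_template","tray"))
s=arm.get_state();print(s['tcp_pos'],R.from_rotvec(s['ee_rot']).as_matrix().round(3).tolist(),s['joint_pos'].round(2))
E
```

```text
clock: 14.8
tcp_pos: [0.4983, 0.3816, 0.1305]
ee_rot: [3.14, -0.091, -0.002]
wrist_force: [-0.5, 0.1, -0.7]
gripper_width: 0.0295
clock: 15.4
tcp_pos: [0.5063, 0.4072, 0.1311]
ee_rot: [-3.131, 0.093, 0.189]
wrist_force: [-0.5, 0.6, -0.7]
gripper_width: 0.0293
round_template 0.97 [0.5135 0.4093 0.1355]
   mask 0.71 rect [426.9 412.2] [ 57.1 190. ] 86.3 uv [326.6 276.8]
square_template 0.57 [0.4934 0.4094 0.0073]
tray 0.72 [0.592  0.4045 0.0012]
   mask 0.76 rect [552.2 405.7] [106.7 223.3] 86.6 uv [325.8 110.9]
[0.50672006 0.40736054 0.13154549] [[0.991, -0.059, -0.12], [-0.059, -0.998, 0.007], [-0.12, 0.0, -0.993]] [0.46 0.49 1.35 0.06 1.4  2.08]
```

View pics/w7.png

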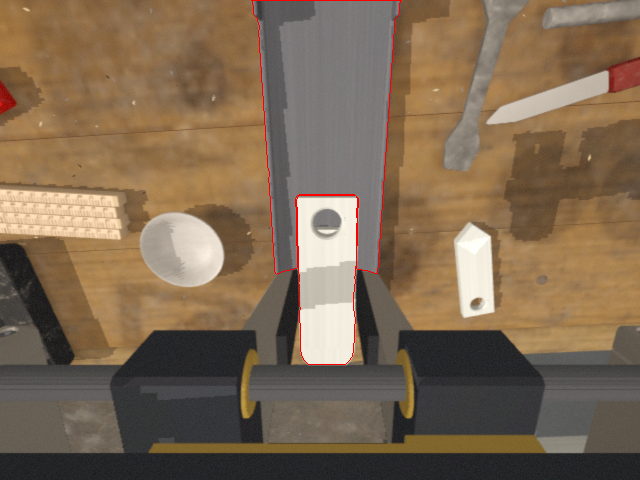

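```bash
python3 -m jog '[0,0.05,-4,0,0,0,2.5, 0,0,-4,0,0,0,2.5, 0,0,-2,0,0,0,2.5, 0,0,-1,0,0,0,2.5, 0,0,-0.5,0,0,0,2.5, 0,0,0,0,0,0,2.5, 0,0,0,0,0,0,2.5, 0,0,0,0,0,0,2.5]';  python3 -m jog '[0,0,-0.2,0,0,0,2.5, 0,0,0,0,0,0,2.5, 0,0,0,0,0,0,2.5]'; python3 -m jog '[0,0,-0.1,0,0,0,2.5, 0,0,0,0,0,0,2.5, 0,0,0,0,0,0,2.5]'
```

```text
clock: 16.55
tcp_pos: [0.5079, 0.4084, 0.018]
ee_rot: [-3.13, 0.093, 0.185]
wrist_force: [0.9, 0.2, -1.0]
gripper_width: 0.0299
clock: 16.85
tcp_pos: [0.5068, 0.4078, 0.0145]
ee_rot: [-3.131, 0.093, 0.189]
wrist_force: [-0.4, -0.4, -0.8]
gripper_width: 0.0296
clock: 17.15
tcp_pos: [0.5068, 0.4078, 0.0133]
ee_rot: [-3.131, 0.093, 0.189]
wrist_force: [0.4, 0.1, -0.2]
gripper_width: 0.0295
```

```bash
for i in 1; do :; done; python3 -m jog '[0,0,-0.15,0,0,0,2.5, 0,0,0,0,0,0,2.5, 0,0,0,0,0,0,2.5]'; python3 -m jog '[0,0,-0.1,0,0,0,2.5, 0,0,0,0,0,0,2.5, 0,0,0,0,0,0,2.5]'
```

```text
clock: 17.45
tcp_pos: [0.5068, 0.4078, 0.0118]
ee_rot: [-3.131, 0.093, 0.189]
wrist_force: [0.3, 0.0, -1.1]
gripper_width: 0.0296
clock: 17.75
tcp_pos: [0.5068, 0.4078, 0.0109]
ee_rot: [-3.131, 0.093, 0.189]
wrist_force: [-1.0, -0.7, -0.8]
gripper_width: 0.0295
```

Run:
```python
from look import *
p,T=snap("wrist"); cv2.imwrite("pics/w8.png",p['color'][:,:,::-1])
p,T=snap("scene"); v=p['color'][220:340,160:320,::-1]; cv2.imwrite("pics/s8.png",cv2.resize(v,None,fx=4.5,fy=4.5,interpolation=cv2.INTER_CUBIC))
```

View pics/s8.png

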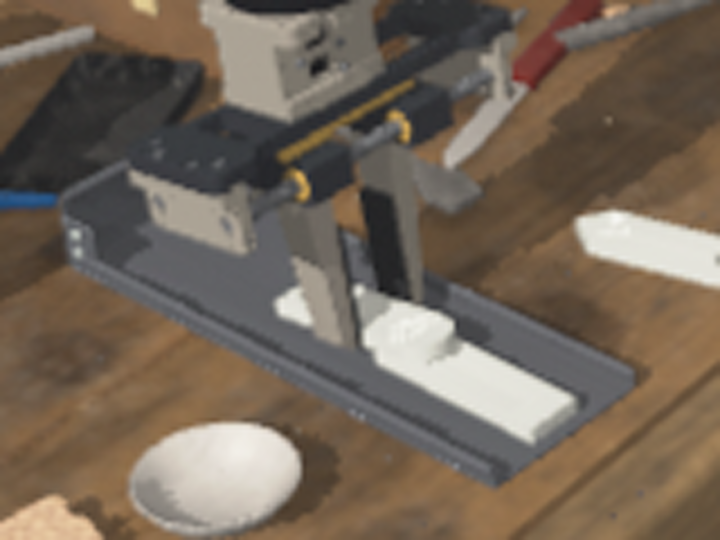

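```bash
python3 -m jog '[0,0,-0.05,0,0,0,2.5, 0,0,0,0,0,0,2.5, 0,0,0,0,0,0,2.5]'; python3 -m jog '[0,0,-0.05,0,0,0,2.5, 0,0,0,0,0,0,2.5, 0,0,0,0,0,0,2.5]'
```

```text
clock: 18.15
tcp_pos: [0.5069, 0.4078, 0.0107]
ee_rot: [-3.131, 0.093, 0.189]
wrist_force: [-1.0, -0.9, 3.6]
gripper_width: 0.0294
clock: 18.45
tcp_pos: [0.5069, 0.4078, 0.0106]
ee_rot: [-3.131, 0.093, 0.189]
wrist_force: [-2.6, -1.7, 6.8]
gripper_width: 0.0296
```

```bash
python3 -m jog '[0,0,0,0,0,0,3.2, 0,0,0,0,0,0,4, 0,0,0,0,0,0,4, 0,0,0,0,0,0,4, 0,0,2,0,0,0,4, 0,0,5,0,0,0,4.5, 0,0,5,0,0,0,5, 0,0,4,-0.2,-3.5,0,5, 0,0,0,-0.2,-3.4,0,5, 0,0,0,0,0,0,5]'
python3 -m jog '[0,0,0,0,0,0,5, 0,0,0,0,0,0,5]'
python3 - <<'E'
from look import *
run("w9",("square_template","round_template","tray"))
s=arm.get_state();print(s['tcp_pos'],s['ee_rot'])
p,T=snap("scene"); v=p['color'][220:340,160:320,::-1]; cv2.imwrite("pics/s9.png",cv2.resize(v,None,fx=4.5,fy=4.5,interpolation=cv2.INTER_CUBIC))
E
```

```text
clock: 19.45
tcp_pos: [0.5065, 0.4087, 0.1719]
ee_rot: [-3.139, 0.091, -0.005]
wrist_force: [0.1, 0.3, -1.2]
gripper_width: 0.0501
clock: 19.65
tcp_pos: [0.5063, 0.4071, 0.1679]
ee_rot: [3.139, -0.094, -0.006]
wrist_force: [-0.3, -0.3, -0.3]
gripper_width: 0.0498
square_template 0.91 [0.4254 0.4162 0.0116]
   mask 0.96 rect [425.3 413.9] [31.  73.6] 87.2 uv [325.8 292.5]
round_template 0.73 [0.511  0.4087 0.0175]
   mask 0.64 rect [505.2 408.8] [ 31.  103.9] 86.9 uv [325.4 214.8]
[0.50691995 0.40766841 0.16949454] [ 3.13993111e+00 -9.35477997e-02 -9.45276741e-04]
```

View pics/w9.png

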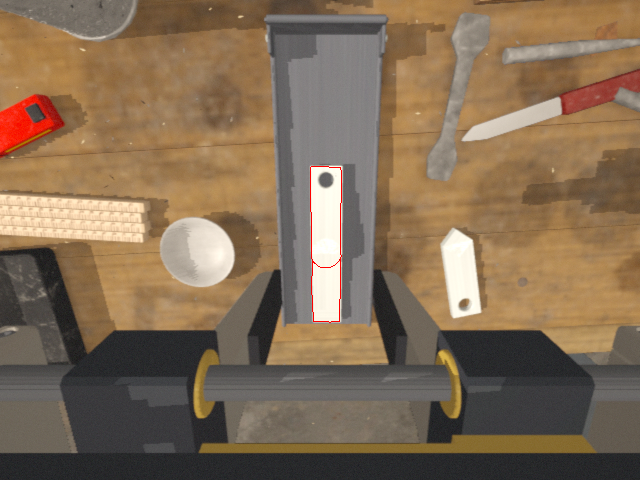

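View pics/s9.png

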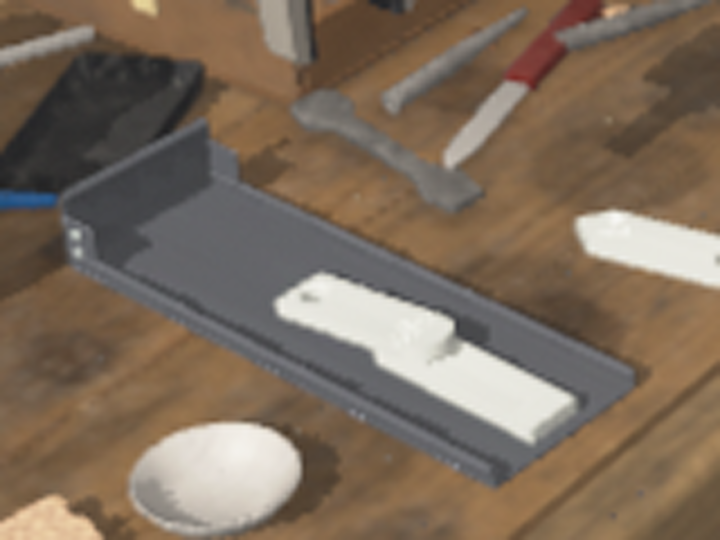

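Run:
```python
from trayfit import *
o=np.load("w9.npz");p,T=load("w9")
v=o['c'][150:335,270:385,::-1]; cv2.imwrite("pics/z4.png",cv2.convertScaleAbs(cv2.resize(v,None,fx=3.2,fy=3.2,interpolation=cv2.INTER_CUBIC),alpha=1.3))
```

```text
(no output)
```

View pics/z4.png

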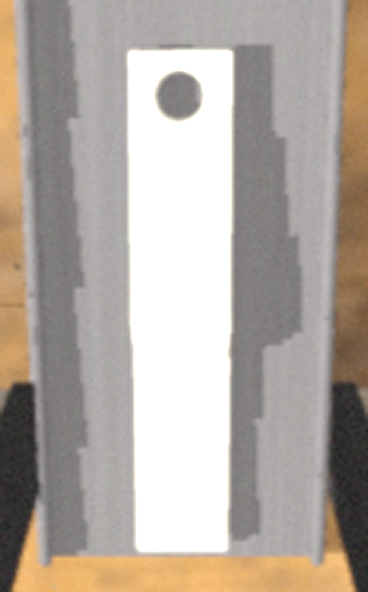

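Run:
```python
from trayfit import *
p,T=load("w9")
f=lambda u,v,z: plane(p,T,[u/3.2+270,v/3.2+150],z)[0]
def tr(w,x=.531,y=.4064,a=np.radians(-3.4)):
    d=w[:2]-[x,y]; return np.round([1e3*(np.cos(a)*d[0]+np.sin(a)*d[1]),1e3*(-np.sin(a)*d[0]+np.cos(a)*d[1])],1)
print('sq tip',tr(f(137,551,.011)),tr(f(228,551,.011)))
print('floor edge',tr(f(100,555,.003)),tr(f(280,556,.003)))
print('round tail',tr(f(128,48,.011)),tr(f(233,48,.011)))
print('lips mid',tr(f(27,200,.012)),tr(f(338,200,.012)))
print('lips',tr(f(16,0,.012)),tr(f(345,0,.012)),tr(f(44,560,.012)),tr(f(323,560,.012)))
```

```text
sq tip [-141.1   15.1] [-141.1  -15.9]
floor edge [-147.5   28.4] [-148.   -34.4]
round tail [27.1 15.6] [ 27.1 -15.5]
lips mid [-18.7  47.3] [-18.8 -48.3]
lips [41. 48.] [ 40.9 -47.9] [-143.9   46.7] [-144.   -48.2]
```

```bash
python3 -m jog '[-1.5,-3,0,0,0,6.5,5, -1.5,-3,0,0,0,6.6,5, -1.5,-3,0,0,0,0,5, -1.5,-3,-1,0,0,0,5, -1.1,-1.9,-3,0,0,0,5, 0,0,-2.5,0,0,0,5, 0,0,0,0,0,0,5, 0,0,0,0,0,0,5, 0,0,0,0,0,0,5]'
python3 - <<'E'
from look import *
run("w10",("pointed_template",))
s=arm.get_state();print(s['tcp_pos'],s['ee_rot'],s['joint_pos'].round(2),np.degrees(2*np.arctan2(s['ee_rot'][1],s['ee_rot'][0])))
E
```

```text
clock: 20.95
tcp_pos: [0.4373, 0.2696, 0.1067]
ee_rot: [-3.13, -0.266, -0.005]
wrist_force: [-0.3, 0.7, -0.1]
gripper_width: 0.0499
pointed_template 0.81 [0.4387 0.2697 0.0071]
   mask 0.6 rect [436.9 270. ] [98.9 30.7] 9.7 uv [326.6 236.2]
[0.43691818 0.26944755 0.10624886] [-3.12968177 -0.26639199 -0.00384761] [0.32 0.11 1.88 0.   1.15 1.72] -350.26965906199723
```

View pics/w10.png

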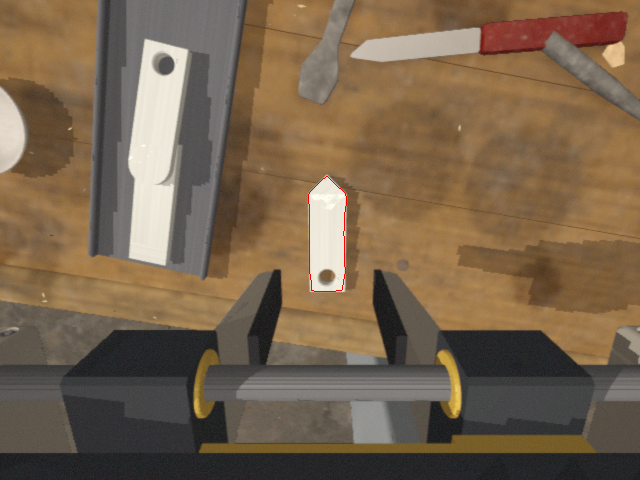

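```bash
python3 -m jog '[0,0,-4,0,0,0,5, 0,0,-4,0,0,0,5, 0,0,-1.5,0,0,0,5, 0,0,-0.8,0,0,0,5, 0,0,0,0,0,0,5, 0,0,0,0,0,0,5]'; python3 -m jog '[0,0,0,0,0,0,2.5, 0,0,0,0,0,0,2.5, 0,0,0,0,0,0,2.5, 0,0,0,0,0,0,2.5, 0,0,0,0,0,0,2.5]' 25
```

```text
clock: 21.7
tcp_pos: [0.4371, 0.2693, 0.0031]
ee_rot: [-3.13, -0.266, -0.004]
wrist_force: [-0.1, -0.0, 0.1]
gripper_width: 0.0499
clock: 22.2
tcp_pos: [0.4363, 0.269, 0.0025]
ee_rot: [-3.13, -0.266, -0.001]
wrist_force: [-0.1, -0.5, 4.5]
gripper_width: 0.0297
```

```bash
python3 -m jog '[0,0,3,0,0,0,2.5, 0,0,4,0,0,0,2.5, 0,0,4,0,0,8.3,2.5, 0.5,0.5,2,0,0,8.3,2.5, 0.5,0.5,0,0,0,8.3,2.5, 0.5,0.5,0,0,0,8.3,2.5, 0.8,0.8,0,0,0,8.3,2.5, 0.8,0.8,0,0,0,8.3,2.5, 0.8,0.8,0,0,0,8.3,2.5, 0.8,0.8,0,0,0,8.3,2.5]'; python3 -m jog '[0.8,0.8,0,0,0,8.3,2.5, 0.8,0.8,0,0,0,8.3,2.5, 0.8,0.8,0,0,0,8.3,2.5, 0.8,0.8,0,0,0,8.3,2.5, 0.8,0.8,0,0,0,8.3,2.5, 0.8,0.8,0,0,0,8.3,2.5, 0.8,0.8,0,0,0,8.3,2.5, 0.8,0.8,0,0,0,8.3,2.5, 0.8,0.8,0,0,0,8.3,2.5, 0.7,0.8,0,0,0,8.3,2.5]'; python3 -m jog '[1,0.7,0,0,0,8.3,2.5, 1,0.4,0,0,0,0.9,2.5, 0,0,0,0.2,3.5,0,2.5, 0,0,0,0.2,3.4,0,2.5, 0,0,0,0,0,0,2.5, 0,0,0,0,0,0,2.5, 0,0,0,0,0,0,2.5]'
python3 - <<'E'
from look import *
run("w11",("pointed_template","tray"))
s=arm.get_state();print(s['tcp_pos'],R.from_rotvec(s['ee_rot']).as_matrix().round(3).tolist(),s['joint_pos'].round(2))
E
```

```text
clock: 23.2
tcp_pos: [0.4826, 0.3159, 0.1311]
ee_rot: [-2.468, -1.944, 0.002]
wrist_force: [1.0, -0.1, -1.0]
gripper_width: 0.0296
clock: 24.2
tcp_pos: [0.5617, 0.3958, 0.1309]
ee_rot: [-0.56, -3.09, 0.002]
wrist_force: [0.2, 0.2, -0.2]
gripper_width: 0.0297
clock: 24.9
tcp_pos: [0.5812, 0.4069, 0.1316]
ee_rot: [-0.307, -3.006, 0.009]
wrist_force: [0.1, -0.8, -2.2]
gripper_width: 0.0295
pointed_template 0.86 [0.5744 0.4048 0.135 ]
   mask 0.86 rect [617.7 396.8] [ 53.4 162.5] 77.9 uv [326.4 284.1]
tray 0.98 [0.4834 0.4175 0.0045]
   mask 0.89 rect [502.6 407.5] [100.8 242.5] 86.6 uv [309.2 129.4]
[0.58152771 0.40696592 0.13209597] [[-0.972, 0.201, -0.12], [0.202, 0.979, 0.007], [0.119, -0.017, -0.993]] [ 0.42  0.65  1.13  0.06  1.47 -0.96]
```

View pics/w11.png

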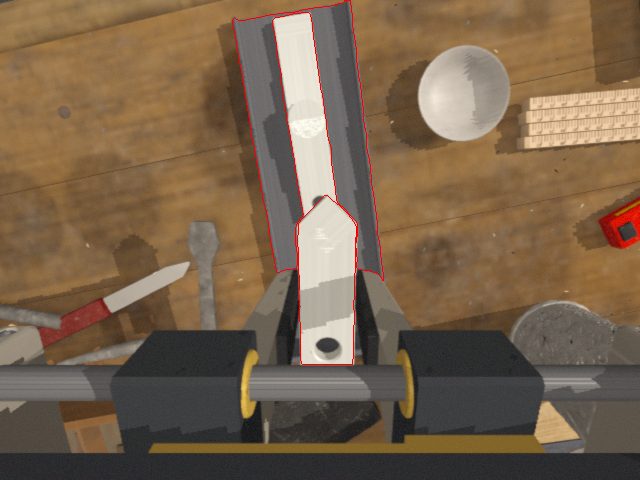

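```bash
python3 -m jog '[-0.67,-0.32,0,1,-0.06,8.2,2.5, 0,0,0,0,0,0,2.5, 0,0,0,0,0,0,2.5, 0,0,0,0,0,0,2.5, 0,0,0,0,0,0,2.5]'
python3 - <<'E'
from look import *
run("w12",("pointed_template",))
s=arm.get_state();print(s['tcp_pos'],R.from_rotvec(s['ee_rot']).as_matrix().round(3).tolist(),s['joint_pos'].round(2))
E
```

```text
clock: 25.65
tcp_pos: [0.5753, 0.4037, 0.1319]
ee_rot: [-0.093, -3.02, -0.005]
wrist_force: [0.3, -0.0, -1.3]
gripper_width: 0.0297
pointed_template 0.81 [0.5716 0.4031 0.1352]
   mask 0.77 rect [613.8 401.4] [ 53.6 162.4] 86.4 uv [326.3 284.2]
[0.57521839 0.40364376 0.13182901] [[-0.991, 0.061, -0.12], [0.06, 0.998, 0.007], [0.12, -0.0, -0.993]] [ 0.41  0.63  1.16  0.06  1.46 -1.1 ]
```

View pics/w12.png

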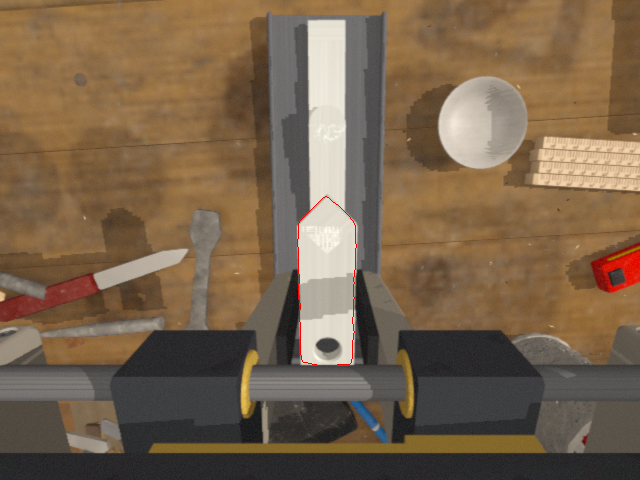

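```bash
python3 -m jog '[-0.04,0,-4,0,0,0,2.5, 0,0,-4,0,0,0,2.5, 0,0,-2,0,0,0,2.5, 0,0,-1,0,0,0,2.5, 0,0,-0.6,0,0,0,2.5, 0,0,0,0,0,0,2.5, 0,0,0,0,0,0,2.5, 0,0,0,0,0,0,2.5]';  python3 -m jog '[0,0,-0.2,0,0,0,2.5, 0,0,0,0,0,0,2.5, 0,0,0,0,0,0,2.5]'; python3 -m jog '[0,0,-0.1,0,0,0,2.5, 0,0,0,0,0,0,2.5, 0,0,0,0,0,0,2.5]'; python3 -m jog '[0,0,-0.05,0,0,0,2.5, 0,0,0,0,0,0,2.5, 0,0,0,0,0,0,2.5]'
```

```text
clock: 26.6
tcp_pos: [0.5759, 0.4042, 0.0178]
ee_rot: [-0.091, -3.022, -0.007]
wrist_force: [0.0, 0.3, -0.7]
gripper_width: 0.0296
clock: 26.9
tcp_pos: [0.5747, 0.4036, 0.014]
ee_rot: [-0.091, -3.02, -0.005]
wrist_force: [-0.2, -0.8, -0.6]
gripper_width: 0.0295
clock: 27.2
tcp_pos: [0.5747, 0.4036, 0.0128]
ee_rot: [-0.091, -3.02, -0.005]
wrist_force: [-0.3, 0.4, -1.6]
gripper_width: 0.0299
clock: 27.5
tcp_pos: [0.5747, 0.4036, 0.0124]
ee_rot: [-0.091, -3.02, -0.005]
wrist_force: [0.1, -0.1, -0.5]
gripper_width: 0.0297
```

```bash
python3 -m jog '[0,0,-0.05,0,0,0,2.5, 0,0,0,0,0,0,2.5, 0,0,0,0,0,0,2.5]'; python3 -m jog '[0,0,-0.05,0,0,0,2.5, 0,0,0,0,0,0,2.5, 0,0,0,0,0,0,2.5]';  python3 -m jog '[0,0,-0.03,0,0,0,2.5, 0,0,0,0,0,0,2.5]'
```

```text
clock: 27.8
tcp_pos: [0.5747, 0.4036, 0.0119]
ee_rot: [-0.091, -3.02, -0.005]
wrist_force: [-0.3, -0.8, -0.4]
gripper_width: 0.0295
clock: 28.1
tcp_pos: [0.5748, 0.4036, 0.0114]
ee_rot: [-0.091, -3.02, -0.005]
wrist_force: [-0.6, -0.5, -1.2]
gripper_width: 0.0296
clock: 28.3
tcp_pos: [0.5748, 0.4036, 0.0113]
ee_rot: [-0.091, -3.02, -0.005]
wrist_force: [-0.0, -0.9, 0.8]
gripper_width: 0.0294
```

```bash
python3 -m jog '[0,0,-0.05,0,0,0,2.5, 0,0,0,0,0,0,2.5, 0,0,0,0,0,0,2.5]'; python3 -m jog '[0,0,-0.03,0,0,0,2.5, 0,0,0,0,0,0,2.5]'
```

```text
clock: 28.6
tcp_pos: [0.5748, 0.4036, 0.0112]
ee_rot: [-0.09, -3.02, -0.005]
wrist_force: [-2.6, -1.3, 5.5]
gripper_width: 0.0296
clock: 28.8
tcp_pos: [0.5748, 0.4036, 0.0112]
ee_rot: [-0.09, -3.02, -0.005]
wrist_force: [-3.1, -2.9, 7.3]
gripper_width: 0.0294
```

Contact at the expected height; release.

```bash
python3 -m jog '[0,0,0,0,0,0,3.2, 0,0,0,0,0,0,4, 0,0,0,0,0,0,4, 0,0,0,0,0,0,4, 0,0,2,0,0,0,4, 0,0,5,0,0,0,4.5, 0,0,5,0,0,0,5, 0,0,5,-0.2,-3.5,0,5, 0,0,1,-0.2,-3.4,0,5, 0,0,0,0,0,0,5]'
python3 -m jog '[0,0,0,0,0,0,5, 0,0,0,0,0,0,5]'
python3 - <<'E'
from look import *
run("w13",("square_template","round_template","pointed_template"))
s=arm.get_state();print(s['tcp_pos'],s['ee_rot'])
p,T=snap("scene"); v=p['color'][220:340,160:320,::-1]; cv2.imwrite("pics/s13.png",cv2.resize(v,None,fx=4.5,fy=4.5,interpolation=cv2.INTER_CUBIC))
E
```

```text
clock: 29.8
tcp_pos: [0.5756, 0.4052, 0.1965]
ee_rot: [0.092, 3.132, 0.007]
wrist_force: [0.8, 0.3, -1.1]
gripper_width: 0.05
clock: 30.0
tcp_pos: [0.5739, 0.4029, 0.1879]
ee_rot: [-0.095, -3.136, 0.003]
wrist_force: [-0.1, -0.1, -0.9]
gripper_width: 0.0498
square_template 0.89 [0.4274 0.4144 0.0122]
   mask 0.78 rect [428.4 412.4] [30.2 75.7] 86.5 uv [327.3  56. ]
round_template 0.87 [0.494  0.4088 0.0207]
   mask 0.68 rect [497.7 408.5] [30.6 81.2] 86.8 uv [327.8 135.7]
pointed_template 0.87 [0.5696 0.4032 0.0179]
   mask 0.88 rect [576.4 403.6] [31.8 98.6] 86.4 uv [327.7 216.4]
[0.57471386 0.4034091  0.18955765] [-9.46042306e-02 -3.13912841e+00  5.59410882e-04]
```

View pics/w13.png

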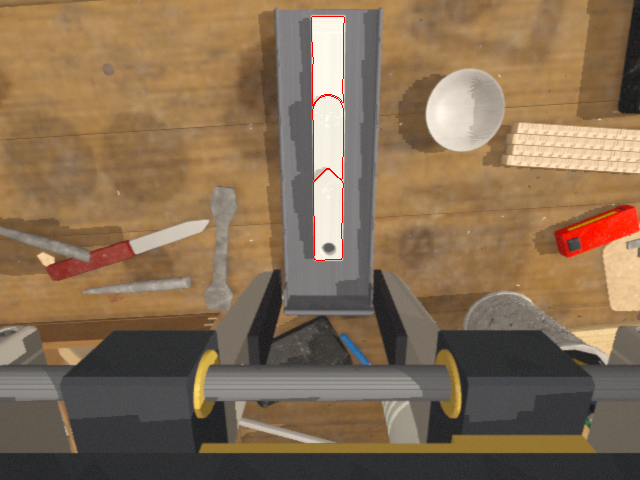

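View pics/s13.png

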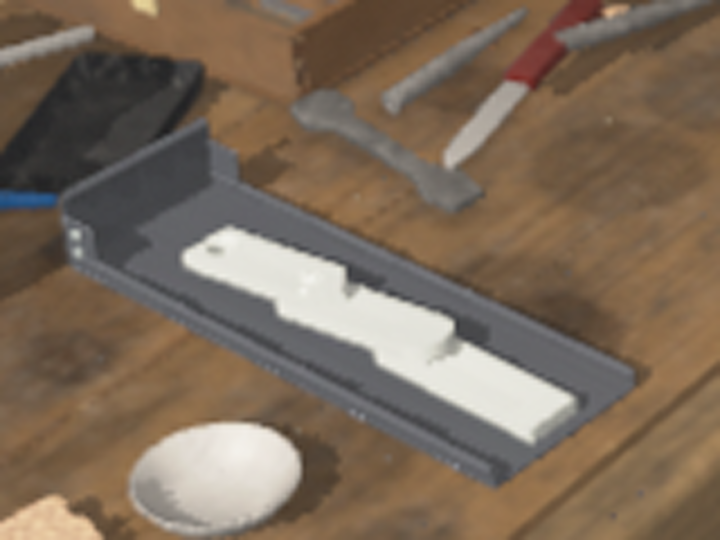

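```bash
python3 - <<'E'
from trayfit import *
p,T=load("w13")
def tr(w,x=.531,y=.4064,a=np.radians(-3.4)):
    d=w[:2]-[x,y]; return np.round([1e3*(np.cos(a)*d[0]+np.sin(a)*d[1]),1e3*(-np.sin(a)*d[0]+np.cos(a)*d[1])],1)
for n,u,v,z in (("sq tip",328,15.5,.011),("open edge L",295,12,.003),("round tip",327.5,95,.023),("pt tip",327.5,168.5,.023),("pt tail",328.5,260,.011)):
    print(n,tr(plane(p,T,[u,v],z)[0]))
E
python3 -m jog '[-1,-3,2,0,0,0,5, -1,-3,2,0,0,0,5, 0,0,0,0,0,0,5]'
python3 -c "
from rig import arm
s=arm.get_state();print(s['clock'],s['wrist_force'],s['tcp_pos']);arm.sign_off()"
```

```text
sq tip [-140.1    0.5]
open edge L [-145.4  -29.8]
round tip [-72.3  -0.1]
pt tip [-5.7 -0.1]
pt tail [93.7  0.9]
clock: 30.7
tcp_pos: [0.5559, 0.3418, 0.2341]
ee_rot: [0.097, 3.135, 0.002]
wrist_force: [1.3, 0.3, 0.7]
gripper_width: 0.05
30.7 [1.33611969 0.33487202 0.67047764] [0.55594033 0.34179361 0.23411804]
the job is handed in; nothing more can be done
```

The three templates are laid in the tray as one straight shingled row, with every shaped end visible and pointing to the open end. I handed the job in at 30.7 s with the gripper clear of everything.

Each plate was lowered in small steps until it touched (at most about 7 N at the wrist), then released:

| Template | How it lies | Tip from the tray middle, towards the end wall (mm) | Lap over the plate before (mm) |
|---|---|---|---|
| Square | flat on the floor, tip about 5 mm inside the open edge | -140 | none |
| Round | tail set on the floor, tilted about 7° | -72 | about 32 |
| Pointed | tail set on the floor, tilted about 7° | -6 | about 33 |

The last wrist picture put all three within about 1 mm of the tray's centre line. The arm did not touch anything else, and the dish looks unmoved. I did not look at the pliers again before handing in.

- **Plate heights:** the two-view height measurement read 1.5–4 mm for the plate tops, against the 8 mm expected. I used the text's height, and the contact heights then agreed with it.
- **Tray fit:** the first picture's tray fit disagreed by up to 7 mm at the far end, probably from points I misread near the end wall. I replaced it with later views that agreed to about 1.5 mm.
- **Turn before the last placing:** it came up about 8° short. I saw it in the picture and corrected it before lowering.

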